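# Put the marker pens away in the sliding pen cup

## Robot

A 6-joint arm with a two-finger parallel gripper is mounted at the origin on a cart in front of the work surface, level with it; the furniture and walls round the work are solid. World frame = base frame: x ahead of the robot, y to its left, z up, the work surface at z = 0. Lengths are in m, angles in degrees, forces in N, time in s.
With the tool pointing down it reaches from about 0.25 to 0.725 m from the base axis. Payload 9.7 kg.
Tool frame: the origin (TCP) lies midway between the tips of the shut fingers; the grasp point (between the pads) lies 19 mm behind it; z points along the fingers, y is the line along which they close (so a half turn about z gives the same grasp; the last joint's range is limited). The gripper opens to 85 mm and grips with 20 to 120 N. Pads are 22 mm wide; open, the fingers measure 114 mm over their backs; the gripper's body (76 mm by 85 mm) begins 54 mm behind the grasp point. The pads swing forward as they close: fully open they stand 13 mm farther back than shut.
Start: joints at [68.067, 4.979, 10.078, 95.1, 0, 90], TCP at [0.205, 0.51, 0.231] pointing down, gripper open.
Joint ranges: [-179.16, 179.16], [-48.56, 103.87], [-65.8, 70.77], [-126.05, 130.52], [-82.76, 87.17], [-180, 180]. Speed limits (degrees/s): [127.2, 127.2, 147.25, 180, 180, 180].

## Interface

Orientations are given as [roll, pitch, yaw] about the fixed x, y, z axes, in that order (R = Rz(yaw) Ry(pitch) Rx(roll)).
In Python, from workcell import readout, eyes, ctrl gives the robot as it stands. The module is installed in compiled form; this text tells all that it offers.
- The arm moves only by the tool step_arm, never from a script. Its argument "commands" is text: rows parted by semicolons, each of 7 numbers parted by spaces: the shift along the world's x, y, z scaled (see below), then the turn, a rotation vector about the world's x, y, z scaled (see below), then the opening, from -1 (shut) to 1 (fully open). A call has 1 to 12 rows; each row shifts and turns the commanded pose from where the row before left it; what a row does not reach is not made up. The controller multiplies each number of a shift by 0.025 m and each number of a turn by 0.15 rad. A row lasts 1/8 s, in which the tool goes at most 62.5 mm and 10.7 degrees, less where a joint would pass 70% of its speed; a pose out of reach is approached as far as the arm can. A call with a number of a shift or a turn outside -1 to 1 is refused whole. A call with a gripper value outside its range is refused whole. The fingers move at their own pace and stop on an object; the grip force is fixed at half the most. Time passes only in rows, so rows that do not move let the fingers close. It gives the time, the measured TCP pose, the force, the opening and the grip force at its end, in the units of the state.
- readout.observe(): the state, without advancing time (a new reading comes with each control period).
- eyes.get_image(name): name is "scene" or "side" or "wrist"; returns a dict with "pixels" (420x560x3 uint8, red, green, blue), "z_map" (420x560 float32, m along the optical axis (not along the pixel's ray), 0 where there is no reading), "fx", "fy", "cx", "cy" (pixels), "pose" (4x4, takes a point from camera to world coordinates); the wrist camera has in their place "hand_eye" (4x4, takes a point from camera to tool coordinates, whose origin is the TCP and whose axes are the flange's). Camera axes: x right, y down, z forward; pixel columns grow to the right and rows downward; lengths in m; the calibration is good to about 2 mm. A picture is of the moment at which its call begins: read the wrist's pose just before it.
- ctrl.close_job(): hands the job in; it is judged then, once.
The state is a dict: "time": time; "joint_positions": joint angles; "joint_vel": joint speeds; "joint_torque": joint torques, N m; "tcp_pos": TCP position; "orientation": TCP orientation; "force": force on the tool from outside, world axes, zero at the start; "wrist_torque": the same for the moment, N m; "gripper_width": finger opening in m; "grasp_force": force on a finger pad.
Only numpy, scipy, OpenCV 4.12 (cv2) and the standard library are available. Lean on these libraries where they do the work, as an engineer would, in place of code of your own. Each camera call takes 0.05 s, during which the arm holds its last target. There are 200 camera calls.

## Task

Slide the pen cup (its plate has a bar handle) fully out from under the wooden hood and stand both marker pens in it, coloured caps up. Then slide the cup back fully home under the hood, with both pens still standing in it. Do not disturb the blue jar, the black jar or the metal weight standing beside the work.

Things in the scene. Friction and masses are not known exactly. Their poses are not given: they have to be found in the camera images.
- hood: fixed wooden hood on runners. Origin: on the worktop, under the cup's axis when home. +x points in, away from the robot; the cup slides out along -x. Walls' inner faces at y = +-73 mm; roof from x = -50 to +70 mm, 180 mm wide, underside 165, top 177 mm up, with two fixed 62 mm jars on it. Runners 18 mm high at y = +-52 mm reach to x = -190 mm.
- carriage (a joint): slide of the blue plate that carries the cup and the handle: 0 = home under the hood, 0.15 (m) = fully out. Stays where it is left; takes about 2 N to move. Plate 92 mm wide, top face 16 mm above the worktop.
- handle (a point): middle of the bar handle on the plate: a round steel bar 12 mm thick, 64 mm between its two posts, level, along the hood's y axis, its axis 55 mm above the worktop and 39 mm above the plate, 145 mm in front of the cup's axis; moves with the slide.
- cup_in (a point): centre of the cup's inner floor, about 20 mm above the worktop; moves with the slide. The cup is fixed on the plate, round, aluminium, 85 mm high, rim 76 mm across outside, wall 3 mm, a little narrower at the foot.
- cup_rim (a point): centre of the cup's mouth, 101 mm above the worktop; moves with the slide.
- marker_blue: marker pen, 130 mm long, 17 mm across, white barrel, blue cap. Starts lying on the worktop, cap roughly toward the robot. Origin: mid-length, on the underside as it lies (z up), 8 mm below the pen's axis. Its y axis runs along the pen toward the barrel end; the blue cap is the 45 mm at -y. About 20 g.
- marker_black: marker pen, 130 mm long, 17 mm across, white barrel, black cap. Starts lying on the worktop, cap roughly toward the robot. Origin: mid-length, on the underside as it lies (z up), 8 mm below the pen's axis. Its y axis runs along the pen toward the barrel end; the black cap is the 45 mm at -y. About 20 g.
- jar_blue: bystander: loose blue paint jar with black lid standing on the worktop, 46 mm across, 76 mm high; origin at the centre of its underside.
- weight_500: bystander: loose metal weight, 44 mm across, 62 mm high; origin at the centre of its underside.
- jar_black: bystander: loose black paint jar with black lid standing on the worktop, 52 mm across, 62 mm high; origin at the centre of its underside.
There are look-alikes about, which are no part of the job. What is shaped like the marker_black but green is not meant.

How it is judged (in metres and radians):
On the way, in this order (a step that is already met when the one before it is completed fails the run):
1. the pen cup is slid fully out (value of joint carriage above 0.14 m), for 0.2 s.
2. both pens stand in the cup, caps up, let go, while it is still out (value of joint carriage above 0.13 m and horizontal distance between each of marker_blue, marker_black and cup_in below 0.04 m and height (world z) of marker_blue between 0.06 and 0.105 m and angle between each of marker_blue, marker_black's own y axis and vertical above 2.49159 rad and linear speed of each of marker_blue, marker_black below 0.02 m/s and contact force between each of marker_blue, marker_black and the fingers below 0.05 N and height (world z) of marker_black between 0.06 and 0.105 m), for 0.2 s.
At the end, for the whole second after the job is handed in: the slide is home (within 8 mm of 0); both pens stand inside the cup, cap end up, within 0.65 rad (37 deg) of upright (leaning on the rim is fine), pen middle within 40 mm of the cup's axis and 60 to 105 mm above the worktop, at rest (value of joint carriage below 0.008 m and horizontal distance between each of marker_blue, marker_black and cup_in below 0.04 m and height (world z) of marker_blue between 0.06 and 0.105 m and angle between each of marker_blue, marker_black's own y axis and vertical above 2.49159 rad and linear speed of each of marker_blue, marker_black below 0.02 m/s and height (world z) of marker_black between 0.06 and 0.105 m); the robot touches nothing.
It fails at once if the blue jar is moved by more than 25 mm or tipped (distance of jar_blue from where it was at the start of the episode above 0.025 m or angle between jar_blue's own z axis and vertical above 0.35 rad).
It fails at once if the metal weight is moved by more than 25 mm or tipped (distance of weight_500 from where it was at the start of the episode above 0.025 m or angle between weight_500's own z axis and vertical above 0.35 rad).
It fails at once if the black jar is moved by more than 25 mm or tipped (distance of jar_black from where it was at the start of the episode above 0.025 m or angle between jar_black's own z axis and vertical above 0.35 rad).
It also fails if it takes over 72 s, if anything falls off the work surface, if the arm or the gripper's body presses on something with over 40 N, if the wrist force passes 120 N, or if a joint passes its speed limit or range.

## Working session

There is one attempt and no reset: what is moved stays moved. The work goes in short steps, Python scripts to look and compute and a tool call to move; the robot and the scene stay as the last step left them, time stands still between calls to the robot, and variables do not carry over. Pictures are saved under pics/ and viewed, at most 10 in all, crops included, and the job is handed in when it is done.

Besides the shell and the picture viewer there is one more tool, called after "Request:" as name(argument=value, ...), one argument or row to a line, values as JSON. step_arm: Moves the arm, as the interface text tells. Its arguments: {"type":"object","properties":{"commands":{"type":"string"}},"required":["commands"]}

```bash
mkdir -p pics
cat > h.py <<'E'
import numpy as np, cv2
from workcell import readout, eyes, ctrl
from scipy.spatial.transform import Rotation as R
def get(n):
    s=readout.observe(); im=eyes.get_image(n)
    if n=="wrist":
        T=np.eye(4); T[:3,:3]=R.from_euler('xyz',s['orientation'],degrees=True).as_matrix(); T[:3,3]=s['tcp_pos']
        P=T@im['hand_eye']
    else: P=im['pose']
    z=im['z_map']; v,u=np.mgrid[:420,:560]
    c=np.stack([(u-im['cx'])/im['fx']*z,(v-im['cy'])/im['fy']*z,z],-1)
    w=c@P[:3,:3].T+P[:3,3]; w[z==0]=np.nan
    return im['pixels'],w,P,im
def save(n,p): cv2.imwrite('pics/'+n,cv2.cvtColor(p,cv2.COLOR_RGB2BGR))
E
python3 - <<'E'
from h import *
print(readout.observe())
for n in ["scene","side"]:
    p,w,P,im=get(n); save(n+'0.png',p); np.save(n+'0.npy',w); print(P[:3,3],P[:3,2])
E
```

```text
{'time': 0.0, 'joint_positions': array([ 6.80679566e+01,  5.01140279e+00,  1.00338518e+01,  9.51017617e+01,
       -2.17179493e-04,  9.00005898e+01]), 'joint_vel': array([ 0.01209974,  0.06363364,  0.11175449, -0.0346086 ,  0.16669435,
        0.03326593]), 'joint_torque': array([ 2.53827209e-03, -5.20384812e+01,  4.64802468e+01,  1.62446348e-02,
        8.75194360e-05,  7.17469050e-06]), 'tcp_pos': array([0.20533657, 0.50996355, 0.2305748 ]), 'orientation': array([-1.79920687e+02,  2.17995725e-04,  1.58067367e+02]), 'force': array([ 0.11126866, -0.13099135, -0.89671519]), 'wrist_torque': array([-0.03699823, -0.04595605, -0.00845269]), 'grasp_force': 0.0, 'gripper_width': 0.08522025146288971}
[1.22475218 0.2941706  0.77986357] [-0.63120688 -0.38615094 -0.67265543]
[1.11594879 0.67918923 0.67446352] [-0.50267346 -0.68744316 -0.5241577 ]
```

View pics/scene0.png

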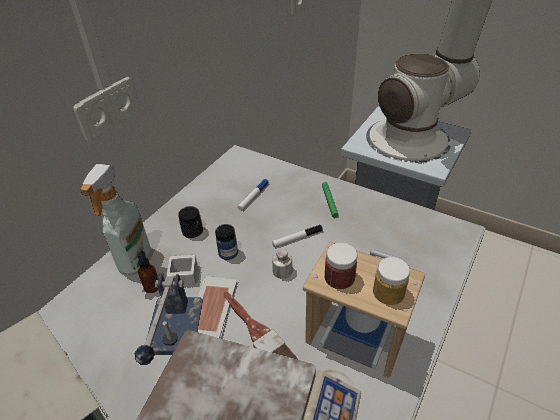

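View pics/side0.png

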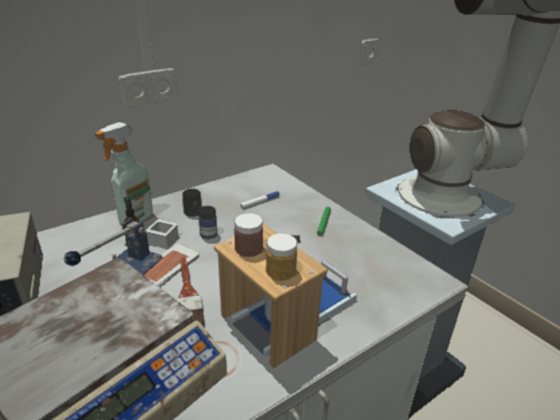

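Scene view: the blue pen runs from its cap at (265,184) to (241,207). The black pen runs from its cap at (321,229) to (275,243). The handle is near (383,254) behind the hood, the jars are at (190,222) and (227,241), and the weight is at (282,263). The side view shows the handle at (335,275).

Run:
```python
from h import *
w=np.load('scene0.npy'); ws=np.load('side0.npy')
p=cv2.imread('pics/scene0.png'); ps=cv2.imread('pics/side0.png')
def pen(w,p,box,nm):
    u0,v0,u1,v1=box; q=w[v0:v1,u0:u1].reshape(-1,3); c=p[v0:v1,u0:u1].reshape(-1,3)
    m=(q[:,2]>0.007)&(q[:,2]<0.03); q=q[m];c=c[m]
    r=cv2.minAreaRect(q[:,:2].astype(np.float32)); 
    mu=q[:,:2].mean(0); d=np.linalg.svd(q[:,:2]-mu)[2][0] if len(q)<3000 else 0
    t=(q[:,:2]-mu)@d; lo,hi=np.percentile(t,[1,99]); dark=c.astype(int).min(1)
    print(nm,len(q),'ctr',mu+d*(t.min()+t.max())/2,'dir',d,'len',t.max()-t.min(),'rect',r,'ztop',np.nanmax(q[:,2]),'brightness lo/hi end',c[t<lo+.03].mean(0),c[t>hi-.03].mean(0))
pen(w,p,(232,174,276,214),'blue sc'); pen(w,p,(268,222,328,250),'black sc')
pen(ws,ps,(236,188,284,212),'blue side')
pen(w,p,(318,178,342,220),'green')
def top(nm,w,box,lo,hi):
    u0,v0,u1,v1=box; q=w[v0:v1,u0:u1].reshape(-1,3); q=q[(q[:,2]>lo)&(q[:,2]<hi)]
    c,r=cv2.minEnclosingCircle(q[:,:2].astype(np.float32)); print(nm,len(q),c,r,q.mean(0),q[:,2].max())
top('jarblack',w,(176,204,206,240),.057,.07); top('jarblue',w,(212,222,242,262),.071,.085); top('weight',w,(268,245,298,282),.05,.07)
# roof
for nm,W,box in(('sc',w,(295,240,430,330)),('side',ws,(205,225,330,300))):
    u0,v0,u1,v1=box; q=W[v0:v1,u0:u1].reshape(-1,3); q=q[(q[:,2]>.172)&(q[:,2]<.182)]
    r=cv2.minAreaRect(q[:,:2].astype(np.float32)); print('roof',nm,len(q),r,cv2.boxPoints(r).tolist(),q[:,2].mean())
q=ws[255:300,310:358].reshape(-1,3); q=q[(q[:,2]>.045)&(q[:,2]<.07)]
print('handle',len(q),q.mean(0),cv2.minAreaRect(q[:,:2].astype(np.float32)),q[:,2].max())
q=w[244:262,365:405].reshape(-1,3); q=q[(q[:,2]>.045)&(q[:,2]<.07)]
print('handle sc',len(q),q.mean(0) if len(q) else 0,cv2.minAreaRect(q[:,:2].astype(np.float32)) if len(q)>3 else 0)
# other tall things on table in region
```

```text
blue sc 226 ctr [ 0.47133573 -0.26041061] dir [9.99999705e-01 7.67859215e-04] len 0.13205558662102984 rect ((0.47135990858078003, -0.2610350549221039), (0.13201692700386047, 0.01692521944642067), 0.696527898311615) ztop 0.020374996187945693 brightness lo/hi end [103.76595745  55.9787234   40.29787234] [149.81818182 154.09090909 156.36363636]
black sc 329 ctr [ 0.55258414 -0.08087017] dir [ 0.81726947 -0.57625568] len 0.1290038258675546 rect ((0.5515812039375305, -0.08229133486747742), (0.01746971532702446, 0.1289767175912857), 54.98649215698242) ztop 0.021102924184219662 brightness lo/hi end [32.94666667 33.09333333 33.82666667] [161.73170732 166.23170732 168.5       ]
blue side 180 ctr [ 0.47458967 -0.2606411 ] dir [ 0.9999973  -0.00232346] len 0.12979027494730974 rect ((0.4745353162288666, -0.26212969422340393), (0.12968525290489197, 0.01750141941010952), 1.2242921590805054) ztop 0.01816885609100083 brightness lo/hi end [118.02325581  80.25581395  69.23255814] [167.74468085 173.19148936 170.40425532]
green 220 ctr [ 0.39018413 -0.0784195 ] dir [0.77572234 0.63107436] len 0.13349297
[... 902 characters left out ...]
0.7888104915618896, 0.24500617384910583]] 0.17747475479040525
roof side 2491 ((0.7363774180412292, 0.14995253086090088), (0.1220066100358963, 0.1818487048149109), 3.8023064136505127) [[0.6694788336753845, 0.2366313487291336], [0.681537926197052, 0.05518294498324394], [0.803276002407074, 0.06327371299266815], [0.7912169098854065, 0.24472211301326752]] 0.17613683343555758
handle 184 [0.5565488  0.14285089 0.0567728 ] ((0.5548799633979797, 0.1384280025959015), (0.012272380292415619, 0.07446697354316711), 4.440980434417725) 0.06204298012062448
handle sc 127 [0.55478082 0.12649843 0.05956007] ((0.5520727038383484, 0.13805849850177765), (0.01276430208235979, 0.07371652871370316), 8.94170093536377)
```

Request:
step_arm(
  commands="0.93 -0.99 -0.2 0 0 -0.5 1;0.93 -0.99 -0.2 0 0 -0.5 1;0.93 -0.99 -0.2 0 0 -0.5 1;0.93 -0.99 -0.2 0 0 -0.5 1;0.93 -0.99 -0.2 0 0 -0.5 1;0.93 -0.99 -0.2 0 0 -0.5 1;0.93 -0.99 -0.2 0 0 -0.5 1;0.93 -0.99 -0.2 0 0 -0.5 1;0.93 -0.99 -0.2 0 0 -0.5 1;0.93 -0.99 -0.2 0 0 -0.5 1;0.93 -0.99 -0.2 0 0 -0.5 1;0.93 -0.99 -0.2 0 0 -0.5 1",
)

```text
time: 1.6
tcp_pos: [0.485, 0.2122, 0.1708]
orientation: [-180.0, 0.0, 106.4]
force: [-0.1, -0.2, 0.4]
gripper_width: 0.0857
grasp_force: 0.0
```

Run:
```python
from h import *
s=readout.observe(); print(s['time'],s['joint_positions'],s['tcp_pos'],s['orientation'])
```

```text
1.6 [ 2.36341698e+01  1.35915160e+00 -4.09382914e-01  8.82652031e+01
  6.21532964e-05  9.72755583e+01] [0.48497634 0.21222582 0.17075356] [-1.79966526e+02  4.21092464e-03  1.06358613e+02]
```

Request:
step_arm(
  commands="0.94 -0.99 -0.3 0 0 -0.48 1;0.94 -0.99 -0.3 0 0 -0.48 1;0.93 -0.99 -0.3 0 0 -0.48 1;0 0 -1 0 0 0 1;0 0 -1 0 0 0 1;0 0 -1 0 0 0 1;0 0 -1 0 0 0 1;0 0 -0.5 0 0 0 1;0 0 0 0 0 0 -1;0 0 0 0 0 0 -1;0 0 0 0 0 0 -1;0 0 0 0 0 0 -1",
)

```text
time: 3.1
tcp_pos: [0.5549, 0.139, 0.0369]
orientation: [180.0, -0.0, 94.1]
force: [-1.0, -0.1, 1.6]
gripper_width: 0.0124
grasp_force: 0.7
```

Request:
step_arm(
  commands="0 0 0 0 0 0 -1;-0.5 -0.035 0 0 0 0 -1;-0.7 -0.05 0 0 0 0 -1;-0.7 -0.05 0 0 0 0 -1;-0.7 -0.05 0 0 0 0 -1;-0.7 -0.05 0 0 0 0 -1;-0.7 -0.05 0 0 0 0 -1;-0.6 -0.04 0 0 0 0 -1;-0.3 -0.02 0 0 0 0 -1;0 0 0 0 0 0 -1;0 0 0 0 0 0 -1",
)

```text
time: 4.47
tcp_pos: [0.4318, 0.1307, 0.037]
orientation: [179.9, -0.1, 94.1]
force: [-1.4, 3.3, 8.7]
gripper_width: 0.0097
grasp_force: 59.6
```

Run:
```python
from h import *
p,w,P,im=get("scene"); save('s1.png',p)
q=w.reshape(-1,3); q=q[(q[:,0]>.5)&(q[:,0]<.65)&(q[:,1]>.06)&(q[:,1]<.2)&(q[:,2]>.095)&(q[:,2]<.106)]
print(len(q),cv2.minEnclosingCircle(q[:,:2].astype(np.float32)),q[:,2].mean())
print(readout.observe()['joint_positions'])
```

```text
196 ((0.5753514766693115, 0.13907034695148468), 0.03959063068032265) 0.09976824006032185
[ 1.68112487e+01 -7.87721144e+00 -2.40555745e+01  7.37643521e+01
  5.50973780e-02  1.02664180e+02]
```

View pics/s1.png

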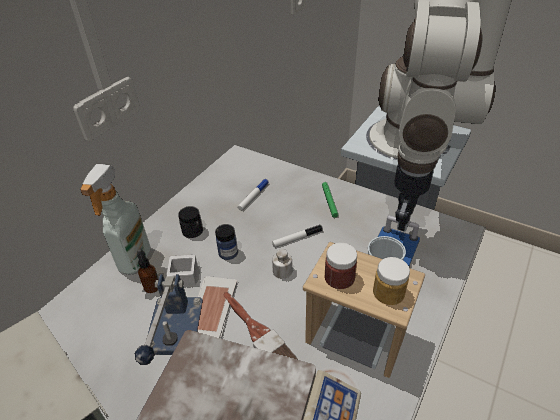

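Scene view: the cup mouth is at (386,250), clear of the hood, and the measured slide is 0.150. Next I release the handle and pick the black pen near its cap, with its cap on tool +x.

Request:
step_arm(
  commands="0 0 0 0 0 0 1;0 0 0 0 0 0 1;0 0 0.4 0 0 0 1;0 0 1 0 0 0 1;0 0 1 0 0 0 1;0.48 -0.97 0 0 0 0.74 1;0.48 -0.97 0 0 0 0.74 1;0.48 -0.97 0 0 0 0.74 1;0.48 -0.97 0 0 0 0.74 1;0.48 -0.97 0 0 0 0.74 1;0.48 -0.97 0 0 0 0.74 1;0.48 -0.97 0 0 0 0.74 1",
)

```text
time: 6.02
tcp_pos: [0.5166, -0.0404, 0.0968]
orientation: [180.0, 0.0, 138.8]
force: [0.6, 0.2, -0.4]
gripper_width: 0.0853
grasp_force: 0.0
```

Run:
```python
from h import *
p,w,P,im=get("scene")
q=w.reshape(-1,3); q=q[(q[:,0]>.5)&(q[:,0]<.65)&(q[:,1]>.06)&(q[:,1]<.2)&(q[:,2]>.095)&(q[:,2]<.106)]
print(len(q),cv2.minEnclosingCircle(q[:,:2].astype(np.float32)))
p,w,P,im=get("wrist"); save('w1.png',p)
q=w.reshape(-1,3); m=(q[:,2]>.007)&(q[:,2]<.03)&(q[:,0]>.46)&(q[:,0]<.64)&(q[:,1]>-.15)&(q[:,1]<0); q=q[m]
print(len(q),cv2.minAreaRect(q[:,:2].astype(np.float32)))
print(readout.observe()['joint_positions'])
```

```text
196 ((0.5756449699401855, 0.1397283524274826), 0.03891805186867714)
4141 ((0.570692777633667, -0.05977487564086914), (0.08433608710765839, 0.13093189895153046), 55.075653076171875)
[-4.54755857e+00  1.65652786e-01 -9.80104532e+00  8.00220202e+01
 -2.82278538e-02  3.68009187e+01]
```

View pics/w1.png

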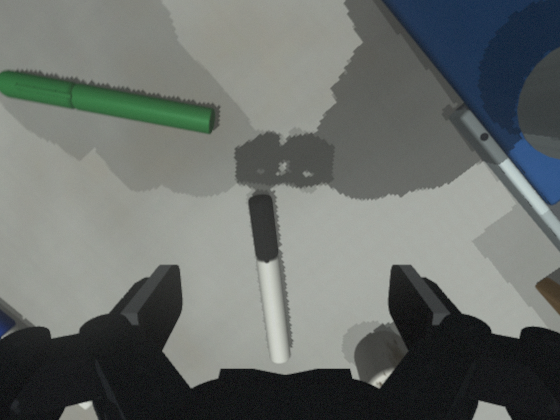

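The wrist view shows the black pen lying between the open fingers, cap at (262,225) and barrel end at (280,360).

Request:
step_arm(
  commands="0.22 -0.47 -0.5 0 0 0.35 1;0.22 -0.47 -0.5 0 0 0.35 1;0 0 -0.8 0 0 0 1;0 0 -0.8 0 0 0 1;0 0 -0.7 0 0 0 1;0 0 -0.4 0 0 0 1;0 0 0 0 0 0 1;0 0 0 0 0 0 -1;0 0 0 0 0 0 -1;0 0 0 0 0 0 -1;0 0 0 0 0 0 -1;0 0 0 0 0 0 -1",
)

```text
time: 7.62
tcp_pos: [0.5274, -0.063, 0.0042]
orientation: [180.0, 0.0, 144.7]
force: [0.4, -0.4, 3.5]
gripper_width: 0.0138
grasp_force: 58.7
```

Request:
step_arm(
  commands="0 0 1 0 0 -0.63 -1;0 0 1 0 0 -0.63 -1;0 0 1 0 0 -0.63 -1;0 0 1 0 0 -0.63 -1;0 0.4 1 0 0 -0.63 -1;0 0.4 1 0 0 -0.63 -1;0.2 0.4 1 0 0 -0.63 -1;0.2 0.4 1 0 0 -0.63 -1;0.4 0.5 0 0 0 -0.63 -1;0.4 0.5 0 0 0 -0.63 -1;0.4 0.5 0 0 0 -0.63 -1;0.4 0.5 0 0 0 -0.6 -1",
)

```text
time: 9.12
tcp_pos: [0.5775, 0.0275, 0.2035]
orientation: [-180.0, 0.0, 79.8]
force: [-0.2, -1.2, -1.0]
gripper_width: 0.014
grasp_force: 58.6
```

Request:
step_arm(
  commands="0 0 0 0.86 -0.15 0 -1;0 0 0 0.86 -0.15 0 -1;0 0 0 0.86 -0.15 0 -1;0 0 0 0.86 -0.15 0 -1;0 0 0 0.86 -0.15 0 -1;0 0 0 0.86 -0.15 0 -1;0 0 0 0.86 -0.15 0 -1;0 0 0 0.86 -0.15 0 -1;0 0 0 0.86 -0.15 0 -1;0 0 0 0.86 -0.15 0 -1;0 0 0 0 0 0 -1",
)

```text
time: 10.5
tcp_pos: [0.5769, 0.0265, 0.1998]
orientation: [-177.5, -75.1, 77.6]
force: [0.4, -0.4, 0.1]
gripper_width: 0.014
grasp_force: 58.7
```

```bash
cat >> h.py <<'E'
def tool():
    s=readout.observe(); M=R.from_euler('xyz',s['orientation'],degrees=True).as_matrix()
    print('t',s['time'],'J',s['joint_positions'].round(1),'tcp',s['tcp_pos'].round(4),'X',M[:,0].round(3),'Z',M[:,2].round(3),'w',s['gripper_width'],s['grasp_force'],s['force'].round(1))
def pencloud(w,box,n=2):
    q=w.reshape(-1,3); b=np.array(box); q=q[np.all((q>b[:3])&(q<b[3:]),1)]
    return q
E
python3 - <<'E'
from h import *
tool(); p,w,P,im=get("side"); save('sd1.png',p); np.save('sd1.npy',w)
p,w,P,im=get("scene"); np.save('sc2.npy',w)
E
```

```text
t 10.5 J [-24.8  26.8   5.  112.4  69.   44.5] tcp [0.5769 0.0265 0.1998] X [0.055 0.252 0.966] Z [ 0.165  0.952 -0.257] w 0.013977026421751242 58.68314445018768 [ 0.4 -0.4  0.1]
```

View pics/sd1.png

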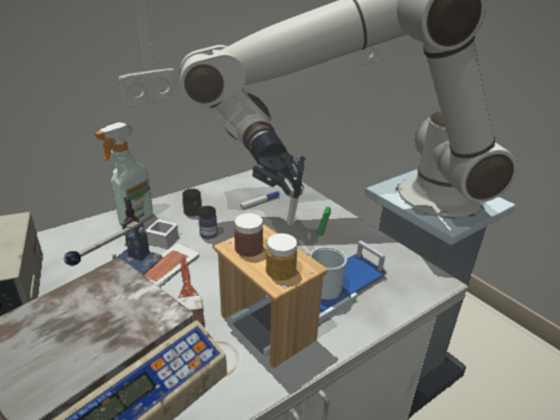

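The pen is held upright with its cap up, and its bottom end is at (291,222). Next I measure the pen in the hand.

Run:
```python
from h import *
for f in('sd1.npy','sc2.npy'):
    w=np.load(f); q=pencloud(w,(.53,-.03,.09,.62,.045,.185))
    for z in (.1,.115,.13,.15,.17): 
        a=q[abs(q[:,2]-z)<.006]; print(f,z,len(a),a.mean(0).round(4),np.ptp(a,axis=0).round(3)) if len(a) else print(z,0)
    print(q[:,2].min())
```

```text
sd1.npy 0.1 3 [0.576  0.003  0.1053] [0.003 0.007 0.   ]
sd1.npy 0.115 27 [0.5762 0.0054 0.115 ] [0.014 0.017 0.012]
sd1.npy 0.13 30 [0.5771 0.0095 0.1299] [0.015 0.015 0.011]
sd1.npy 0.15 30 [0.5786 0.0151 0.1504] [0.015 0.015 0.011]
sd1.npy 0.17 33 [0.5796 0.02   0.1699] [0.015 0.014 0.011]
0.10518220300462011
0.1 0
sc2.npy 0.115 25 [0.5759 0.0031 0.1157] [0.007 0.018 0.011]
sc2.npy 0.13 29 [0.5775 0.0064 0.1301] [0.012 0.017 0.011]
sc2.npy 0.15 29 [0.5782 0.0116 0.1501] [0.01  0.017 0.011]
sc2.npy 0.17 31 [0.5801 0.0169 0.1704] [0.008 0.016 0.012]
0.10939748483207934
```

Request:
step_arm(
  commands="0 0 0.8 0 0 0 -1;0 0.8 0.4 0 0 0 -1;0 1 0 0 0 0 -1;0 1 0 0 0 0 -1;0 1 0 0 0 0 -1;0 1 0 0 0 0 -1;0 0.64 0 0 0 0 -1;0 0 0 0 0 0 -1;0 0 -0.8 0 0 0 -1;0 0 -0.8 0 0 0 -1;0 0 0 0 0 0 -1",
)

```text
time: 11.98
tcp_pos: [0.577, 0.1627, 0.194]
orientation: [-179.3, -75.0, 79.3]
force: [0.5, 0.4, 0.1]
gripper_width: 0.0142
grasp_force: 58.7
```

Run:
```python
from h import *
tool(); p,w,P,im=get("side"); save('sd2.png',cv2.resize(p[180:340,240:400],(640,640)));
```

```text
t 11.975 J [-11.6   8.6 -13.8  73.8  74.9  83.8] tcp [0.577  0.1627 0.194 ] X [0.048 0.254 0.966] Z [ 0.166  0.951 -0.259] w 0.014187444940871756 58.68611454963684 [0.5 0.4 0.1]
```

View pics/sd2.png

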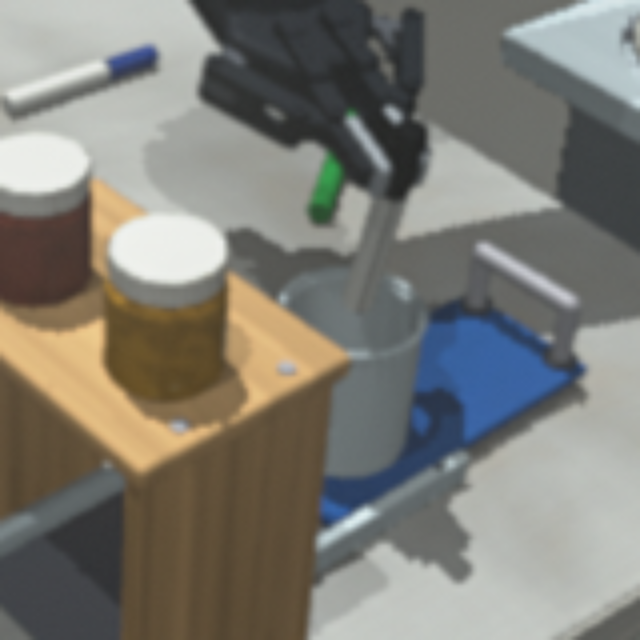

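The pen's tip is inside the cup mouth, in the middle of the crop. Next I lower it, open a little and back out along the tool axis.

Request:
step_arm(
  commands="0 0 -0.8 0 0 0 -1;0 0 -0.8 0 0 0 -1;0 0 -0.7 0 0 0 -1;0 0 -0.5 0 0 0 -1;0 0 0 0 0 0 -1;0 0 0 0 0 0 -0.2;0 0 0 0 0 0 -0.2;0 0 0 0 0 0 -0.2;-0.08 -0.5 0.13 0 0 0 -0.2;-0.17 -0.95 0.26 0 0 0 -0.2;-0.17 -0.95 0.26 0 0 0 -0.2;-0.17 -0.95 0.26 0 0 0 0",
)

```text
time: 13.52
tcp_pos: [0.5624, 0.0786, 0.1471]
orientation: [-179.5, -75.0, 79.6]
force: [0.3, -0.3, -0.6]
gripper_width: 0.0427
grasp_force: 0.0
```

Run:
```python
from h import *
tool(); p,w,P,im=get("side"); save('sd3.png',cv2.resize(p[180:340,240:400],(600,600))); 
for n in("side","scene"):
    w=get(n)[1]; q=pencloud(w,(.5,.09,.108,.645,.23,.19))
    for z in (.115,.125,.135,.145,.155): 
        a=q[abs(q[:,2]-z)<.005]; print(n,z,len(a),a.mean(0).round(4) if len(a) else 0)
    print(q[:,2].max())
```

```text
t 13.525 J [-20.5  21.8  -6.   96.7  71.7  54.2] tcp [0.5624 0.0786 0.1471] X [0.047 0.254 0.966] Z [ 0.166  0.952 -0.258] w 0.04267649155313956 0.0 [ 0.3 -0.3 -0.6]
side 0.115 26 [0.5904 0.1739 0.1151]
side 0.125 29 [0.5916 0.178  0.1253]
side 0.135 35 [0.5918 0.1824 0.1361]
side 0.145 33 [0.5885 0.1804 0.1424]
side 0.155 0 0
0.1453685393152292
scene 0.115 32 [0.5883 0.1693 0.1153]
scene 0.125 26 [0.5908 0.1748 0.1258]
scene 0.135 35 [0.5914 0.1783 0.1356]
scene 0.145 45 [0.5875 0.1816 0.1436]
scene 0.155 0 0
0.14712770522027385
```

View pics/sd3.png

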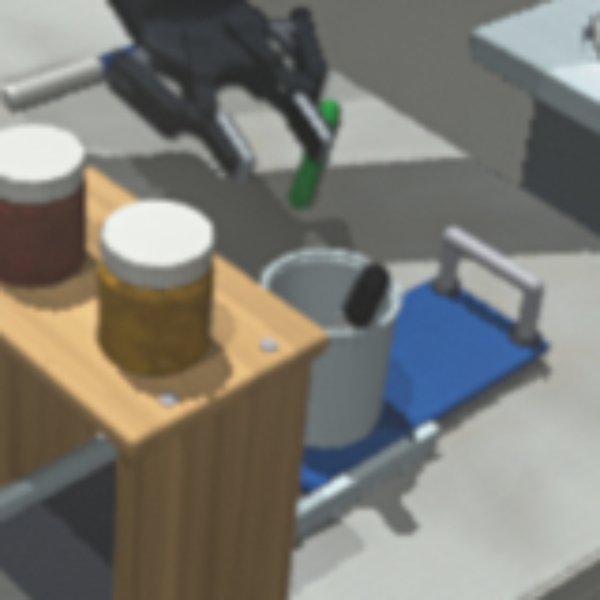

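Black cap is up at (367,295) in the crop and the pen leans left on the rim, so there is room on the right. Next is the blue pen.

Request:
step_arm(
  commands="-0.1 -0.6 0.2 -0.86 0.15 0 1;-0.2 -0.6 0.2 -0.86 0.15 0 1;-0.2 -0.6 0 -0.86 0.15 0 1;-0.2 -0.6 0 -0.86 0.15 0 1;-0.2 -0.6 0 -0.86 0.15 0 1;-0.2 -0.6 0 -0.86 0.15 0 1;-0.2 -0.6 0 -0.86 0.15 0 1;-0.2 -0.6 0 -0.86 0.15 0 1;-0.2 -0.6 0 -0.86 0.15 0 1;-0.2 -0.6 0 -0.86 0.15 0 1;-0.2 -0.6 0 0 0 0.8 1;-0.2 -0.6 0 0 0 0.8 1",
)

```text
time: 15.18
tcp_pos: [0.5055, -0.0997, 0.1566]
orientation: [179.8, 0.0, 94.0]
force: [-0.2, -0.6, 0.4]
gripper_width: 0.0853
grasp_force: 0.0
```

Request:
step_arm(
  commands="-0.2 -0.6 -0.2 0 0 1 1;-0.2 -0.6 -0.2 0 0 1 1;-0.2 -0.6 -0.2 0 0 1 1;-0.2 -0.6 -0.2 0 0 1 1;-0.2 -0.6 -0.2 0 0 1 1;-0.2 -0.6 -0.2 0 0 1 1;-0.2 -0.6 -0.2 0 0 1 1;-0.2 -0.6 -0.2 0 0 1 1;-0.2 -0.6 -0.2 0 0 1 1;-0.2 -0.6 -0.2 0 0 1 1;0 0 0 0 0 0 1",
)

```text
time: 16.55
tcp_pos: [0.4551, -0.2506, 0.1062]
orientation: [-180.0, 0.1, 179.5]
force: [-0.4, 0.1, 0.0]
gripper_width: 0.0853
grasp_force: 0.0
```

Run:
```python
from h import *
tool()
for n in("side","scene"):
    w=get(n)[1]; q=pencloud(w,(.36,-.32,.007,.58,-.2,.025)); print(n,len(q),cv2.minAreaRect(q[:,:2].astype(np.float32)) if len(q)>5 else 0)
```

```text
t 16.55 J [-28.8   0.1  -8.8  81.    0.  -28.3] tcp [ 0.4551 -0.2506  0.1062] X [-1.     0.009 -0.001] Z [ 0.001 -0.    -1.   ] w 0.0852673904343135 0.0 [-0.4  0.1  0. ]
side 176 ((0.4730982184410095, -0.26318103075027466), (0.13026277720928192, 0.01986614428460598), 1.5069775581359863)
scene 224 ((0.4716130495071411, -0.261301726102829), (0.13105018436908722, 0.015272405929863453), 0.5500602722167969)
```

Request:
step_arm(
  commands="-0.25 -0.23 -0.6 0 0 0.05 1;-0.25 -0.23 -0.8 0 0 0.05 1;0 0 -0.9 0 0 0 1;0 0 -0.8 0 0 0 1;0 0 -0.6 0 0 0 1;0 0 -0.37 0 0 0 1;0 0 0 0 0 0 1;0 0 0 0 0 0 -1;0 0 0 0 0 0 -1;0 0 0 0 0 0 -1;0 0 0 0 0 0 -1;0 0 0 0 0 0 -1",
)

```text
time: 18.15
tcp_pos: [0.4426, -0.2624, 0.0052]
orientation: [-180.0, 0.0, -179.5]
force: [-0.6, -0.6, 4.5]
gripper_width: 0.0137
grasp_force: 58.8
```

Request:
step_arm(
  commands="0 0 1 0 0 -0.97 -1;0 0 1 0 0 -0.97 -1;0 0 1 0 0 -0.97 -1;0 0 1 0 0 -0.97 -1;0.4 0.7 1 0 0 -0.97 -1;0.4 0.7 1 0 0 -0.97 -1;0.4 0.7 1 0 0 -0.97 -1;0.4 0.7 1 0 0 -0.97 -1;0.4 0.7 0 0 0 -0.97 -1;0.4 0.7 0 0 0 -0.97 -1;0.4 0.7 0 0 0 -0.97 -1;0.4 0.7 0 0 0 -1 -1",
)

```text
time: 19.65
tcp_pos: [0.5227, -0.1215, 0.2046]
orientation: [-180.0, -0.0, 79.9]
force: [-0.1, -0.6, 0.2]
gripper_width: 0.0135
grasp_force: 58.8
```

Request:
step_arm(
  commands="0.2 0.6 0 0.9 -0.16 0 -1;0.2 0.6 0 0.9 -0.16 0 -1;0.2 0.6 0 0.9 -0.16 0 -1;0.2 0.6 0 0.9 -0.16 0 -1;0.2 0.6 0 0.9 -0.16 0 -1;0.2 0.6 0 0.9 -0.16 0 -1;0.2 0.6 0 0.9 -0.16 0 -1;0.2 0.6 0 0.9 -0.16 0 -1;0.2 0.6 0.4 0.9 -0.16 0 -1;0.2 0.6 0.4 0.9 -0.16 0 -1;0 0 0 0 0 0 -1;0 0 0 0 0 0 -1",
)

```text
time: 21.15
tcp_pos: [0.5724, 0.0275, 0.2247]
orientation: [178.6, -78.4, 81.4]
force: [-0.3, -0.6, 0.2]
gripper_width: 0.0141
grasp_force: 58.7
```

Run:
```python
from h import *
tool()
for n in("side","scene"):
    w=get(n)[1]; q=pencloud(w,(.5,-.04,.09,.62,.07,.2))
    for z in (.12,.135,.15,.17,.19): 
        a=q[abs(q[:,2]-z)<.005]; print(n,z,len(a),a.mean(0).round(4) if len(a) else 0,np.ptp(a,axis=0).round(3) if len(a) else 0)
    print(q[:,2].min())
```

```text
t 21.15 J [-25.3  28.1   6.2 120.1  70.9  36.2] tcp [0.5724 0.0275 0.2247] X [0.03  0.199 0.98 ] Z [ 0.171  0.965 -0.201] w 0.014069592863343288 58.74323911964893 [-0.3 -0.6  0.2]
side 0.12 0 0 0
side 0.135 21 [0.5742 0.0111 0.1361] [0.011 0.015 0.007]
side 0.15 27 [0.5742 0.0144 0.1499] [0.014 0.013 0.01 ]
side 0.17 29 [0.5756 0.0182 0.1697] [0.013 0.016 0.01 ]
side 0.19 28 [0.5756 0.022  0.1899] [0.016 0.016 0.009]
0.13246467419389718
scene 0.12 0 0 0
scene 0.135 9 [0.5736 0.0108 0.1375] [0.006 0.012 0.003]
scene 0.15 28 [0.5744 0.0123 0.1507] [0.008 0.017 0.01 ]
scene 0.17 27 [0.5753 0.0164 0.1698] [0.009 0.017 0.01 ]
scene 0.19 31 [0.5753 0.0208 0.1904] [0.012 0.017 0.01 ]
0.13610497671259691
```

Request:
step_arm(
  commands="-0.06 0.8 0 0 0 0 -1;-0.08 1 0 0 0 0 -1;-0.08 1 0 0 0 0 -1;-0.08 1 0 0 0 0 -1;-0.08 0.7 0 0 0 0 -1;0 0.42 0 0 0 0 -1;0 0 0 0 0 0 -1;0 0 -0.8 0 0 0 -1;0 0 -0.9 0 0 0 -1;0 0 -0.4 0 0 0 -1;0 0 0 0 0 0 -1",
)

```text
time: 22.62
tcp_pos: [0.563, 0.1504, 0.1722]
orientation: [178.8, -78.6, 81.1]
force: [-0.2, -0.3, -1.2]
gripper_width: 0.0138
grasp_force: 58.7
```

Run:
```python
from h import *
tool(); p,w,P,im=get("side"); p2=get("scene")[0]; save('sd4.png',np.hstack([cv2.resize(p[190:310,280:370],(390,520)),cv2.resize(p2[170:290,340:430],(390,520))]));
```

```text
t 22.625 J [-13.6  12.6 -14.3  79.9  78.   72.5] tcp [0.563  0.1504 0.1722] X [0.031 0.196 0.98 ] Z [ 0.172  0.965 -0.198] w 0.013757515071607407 58.743353113532066 [-0.2 -0.3 -1.2]
```

View pics/sd4.png

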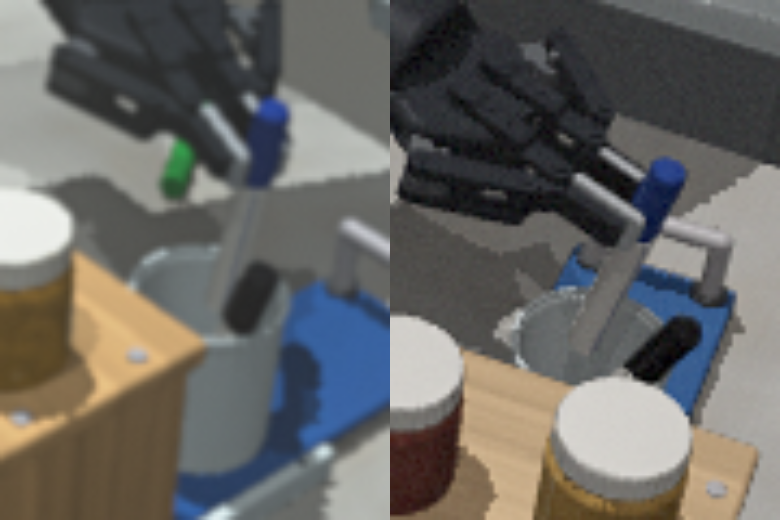

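The blue pen is in the cup mouth, cap up, on the robot side of the black pen. Next I lower it.

Request:
step_arm(
  commands="0 0 -0.5 0 0 0 -1;0 0 -0.5 0 0 0 -1;0 0 -0.4 0 0 0 -1;0 0 -0.3 0 0 0 -1;0 0 -0.3 0 0 0 -1;0 0 0 0 0 0 -1",
)

```text
time: 23.48
tcp_pos: [0.5628, 0.1509, 0.1217]
orientation: [178.9, -78.6, 81.1]
force: [-0.3, -0.5, -0.2]
gripper_width: 0.0142
grasp_force: 58.7
```

Request:
step_arm(
  commands="0 0 0 0 0 0 -0.4;0 0 0 0 0 0 -0.4;0 0 0 0 0 0 -0.4;-0.09 -0.5 0.1 0 0 0 -0.4;-0.17 -0.95 0.2 0 0 0 -0.4;-0.17 -0.95 0.2 0 0 0 -0.4;-0.17 -0.95 0.3 0 0 0 0;0 -0.5 0.5 0 0 0 1",
)

```text
time: 24.48
tcp_pos: [0.5479, 0.0534, 0.1546]
orientation: [178.9, -78.6, 80.9]
force: [0.7, 1.6, -0.2]
gripper_width: 0.0594
grasp_force: 0.0
```

Run:
```python
from h import *
tool(); p,w,P,im=get("side"); p2,w2,_,_=get("scene"); save('sd5.png',np.hstack([cv2.resize(p[190:310,280:370],(390,520)),cv2.resize(p2[170:290,340:430],(390,520))])); 
for n,w in(("side",w),("scene",w2)):
    q=pencloud(w,(.5,.07,.108,.645,.23,.19)); print(n,q[:,2].max(),[q[abs(q[:,2]-z)<.004].mean(0).round(3) for z in(.115,.13,.14)])
```

```text
t 24.475 J [-24.   26.9  -3.4 109.5  72.1  38.6] tcp [0.5479 0.0534 0.1546] X [0.031 0.195 0.98 ] Z [ 0.172  0.965 -0.198] w 0.059420550450543855 0.0 [ 0.7  1.6 -0.2]
side 0.14513714759415375 [array([0.586, 0.174, 0.116]), array([0.587, 0.18 , 0.13 ]), array([0.582, 0.181, 0.141])]
scene 0.14777880694340462 [array([0.584, 0.168, 0.116]), array([0.586, 0.173, 0.13 ]), array([0.581, 0.181, 0.141])]
```

View pics/sd5.png

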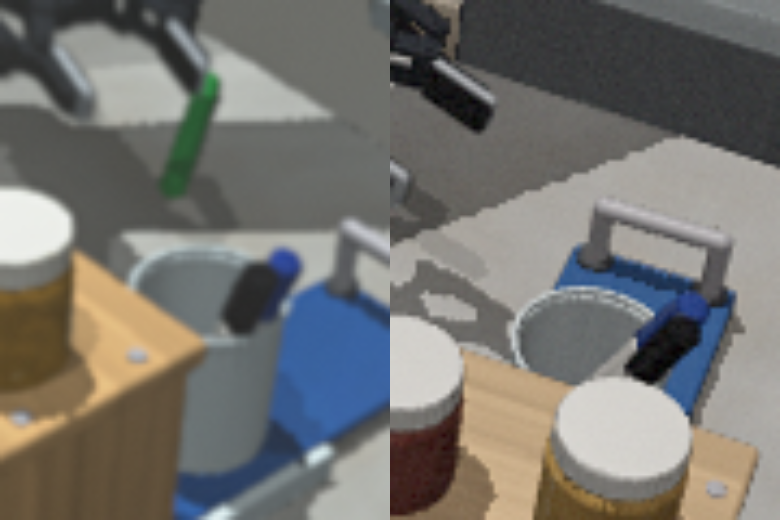

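Both caps, blue and black, stand above the rim and lean left, with a highest point of about 0.147. Next I level the tool and take the handle.

Request:
step_arm(
  commands="-0.3 -0.3 0.1 -0.9 0.16 0 1;-0.5 -0.2 0.1 -0.9 0.16 0 1;-0.5 0 0 -0.9 0.16 0 1;-0.5 0 0 -0.9 0.16 0 1;-0.5 0 0 -0.9 0.16 0 1;-0.5 0.4 0 -0.9 0.16 0 1;-0.5 0.4 0 -0.9 0.16 0 1;-0.5 0.5 0 -0.9 0.16 0 1;-0.5 0.5 0 -0.9 0.16 0 1;-0.34 0.6 0 -0.9 0.16 0 1;0 0.6 0 0 0 0.8 1;0 0.6 0 0 0 0.8 1",
)

```text
time: 26.08
tcp_pos: [0.4318, 0.1339, 0.1595]
orientation: [179.9, -0.0, 94.2]
force: [-0.4, -0.7, -0.6]
gripper_width: 0.0854
grasp_force: 0.0
```

Run:
```python
from h import *
tool(); w=get("side")[1]; q=pencloud(w,(.38,.07,.049,.48,.19,.07)); print(len(q),q.mean(0) if len(q) else 0,cv2.minAreaRect(q[:,:2].astype(np.float32)) if len(q)>4 else 0)
```

```text
t 26.075 J [ 17.2  -9.4 -11.8  87.5   0.  103. ] tcp [0.4318 0.1339 0.1595] X [-0.074  0.997  0.001] Z [ 0.001  0.001 -1.   ] w 0.08537607087175103 0.0 [-0.4 -0.7 -0.6]
162 [0.43648333 0.13271151 0.05702579] ((0.43573451042175293, 0.13093000650405884), (0.011877738870680332, 0.07358375191688538), 3.721386432647705)
```

Request:
step_arm(
  commands="0 -0.1 -0.8 0 0 0 1;0 0 -1 0 0 0 1;0 0 -1 0 0 0 1;0 0 -1 0 0 0 1;0 0 -0.7 0 0 0 1;0 0 -0.4 0 0 0 1;0 0 0 0 0 0 1;0 0 0 0 0 0 -1;0 0 0 0 0 0 -1;0 0 0 0 0 0 -1;0 0 0 0 0 0 -1;0 0 0 0 0 0 -1",
)

```text
time: 27.62
tcp_pos: [0.4321, 0.1296, 0.0376]
orientation: [180.0, -0.0, 93.9]
force: [-0.1, 1.0, 2.6]
gripper_width: 0.0102
grasp_force: 58.4
```

Request:
step_arm(
  commands="0.2 0.014 0 0 0 0 -1;0.3 0.021 0 0 0 0 -1;0.4 0.028 0 0 0 0 -1;0.4 0.028 0 0 0 0 -1;0.4 0.028 0 0 0 0 -1;0.4 0.028 0 0 0 0 -1;0.4 0.028 0 0 0 0 -1;0.4 0.028 0 0 0 0 -1;0.4 0.028 0 0 0 0 -1;0.4 0.028 0 0 0 0 -1;0.4 0.028 0 0 0 0 -1;0.4 0.028 0 0 0 0 -1",
)

```text
time: 29.12
tcp_pos: [0.5455, 0.1372, 0.0376]
orientation: [180.0, 0.0, 93.9]
force: [-1.3, -1.8, 7.2]
gripper_width: 0.0103
grasp_force: 59.0
```

Request:
step_arm(
  commands="0.4 0.028 0 0 0 0 -1;0.4 0.028 0 0 0 0 -1;0.3 0.021 0 0 0 0 -1;0.2 0.014 0 0 0 0 -1;0.15 0.01 0 0 0 0 -1;0.08 0 0 0 0 0 -1;0 0 0 0 0 0 -1;0 0 0 0 0 0 -1",
)

```text
time: 30.12
tcp_pos: [0.5801, 0.1395, 0.0375]
orientation: [-179.7, 0.0, 94.0]
force: [-19.3, -2.9, 18.3]
gripper_width: 0.0099
grasp_force: 60.4
```

Run:
```python
from h import *
tool(); p,w,P,im=get("side"); p2,w2,_,_=get("scene"); save('sd6.png',np.hstack([cv2.resize(p[200:350,200:350],(390,390)),cv2.resize(p2[220:370,290:440],(390,390))]))
```

```text
t 30.125 J [13.5 12.3 -3.2 74.9  0.  99.5] tcp [0.5801 0.1395 0.0375] X [-0.069  0.998 -0.   ] Z [-0.006 -0.001 -1.   ] w 0.009949826215622301 60.38046061992645 [-19.3  -2.9  18.3]
```

View pics/sd6.png

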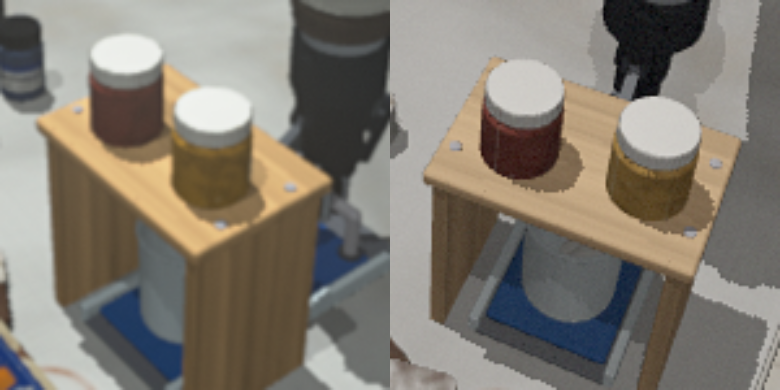

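The cup is under the hood and against its end stop, with 19 N of push. Next I release and retreat.

Request:
step_arm(
  commands="-0.05 0 0 0 0 0 1;0 0 0 0 0 0 1;0 0 0 0 0 0 1;0 0 0 0 0 0 1;0 0 0.5 0 0 0 1;0 0 1 0 0 0 1;0 0 1 0 0 0 1;-0.8 0 1 0 0 0 1;-1 0 1 0 0 0 1;-1 0 1 0 0 0 1;-1 0 0 0 0 0 1;0 0 0 0 0 0 1",
)

```text
time: 31.72
tcp_pos: [0.4858, 0.1401, 0.1766]
orientation: [179.9, -0.0, 94.0]
force: [0.4, 0.3, -0.1]
gripper_width: 0.0853
grasp_force: 0.0
```

Run:
```python
from h import *
tool()
o=np.array([.7253,.1495]); th=np.radians(4); Rm=np.array([[np.cos(th),np.sin(th)],[-np.sin(th),np.cos(th)]])
for n in("side","scene","wrist"):
    p,w,_,_=get(n); q=pencloud(w,(.53,.07,.049,.63,.2,.07)); print(n,len(q),cv2.minAreaRect(q[:,:2].astype(np.float32)) if len(q)>4 else 0)
    if n!="wrist":
        # plate rear edge
        m=(p[...,2].astype(int)>p[...,0]+40)&(w[...,2]>.01)&(w[...,2]<.022)&(w[...,0]>.5)&(w[...,1]>.09); a=(w[m][:,:2]-o)@Rm.T; print(n,'plate x',np.percentile(a[:,0],[0,1,50,99,100]) if len(a) else 0)
    h=w.copy(); h[...,:2]=(w[...,:2]-o)@Rm.T
    q=pencloud(h,(-.048,-.06,.104,.06,.07,.162)); print(n,'above rim pts',len(q),q.mean(0) if len(q) else 0,q.max(0) if len(q) else 0)
```

```text
t 31.725 J [ 16.1  -2.   -3.1  88.8   0.  102.1] tcp [0.4858 0.1401 0.1766] X [-0.069  0.998  0.001] Z [ 0.002  0.001 -1.   ] w 0.0853494178672073 0.0 [ 0.4  0.3 -0.1]
side 98 ((0.5814151763916016, 0.15831294655799866), (0.011309006251394749, 0.037733856588602066), 2.93355131149292)
side plate x [-0.16358043 -0.15217184  0.0326106   0.05039544  0.05112868]
side above rim pts 0 0 0
scene 0 0
scene plate x [-0.03798642 -0.03364256  0.03587347  0.04893184  0.0495535 ]
scene above rim pts 2 [0.03297343 0.01606587 0.10451858] [0.03595687 0.02431572 0.10472256]
wrist 1504 ((0.5799724459648132, 0.13648387789726257), (0.01239257212728262, 0.07513369619846344), 3.5764458179473877)
wrist above rim pts 0 0 0
```

Request:
step_arm(
  commands="-0.6 0 0 0 -0.9 0 1;-0.6 0 0 0 -0.9 0 1;-0.6 0 0 0 -0.9 0 1;-0.6 0 0 0 -0.9 0 1;-0.6 0 0 0 -0.9 0 1;-0.6 0 0 0 -0.9 0 1;0 0 0 0 -0.9 0 1;0 0 0 0 -0.9 0 1;0 0 0 0 0 0 1",
)

```text
time: 33.0
tcp_pos: [0.4478, 0.2088, 0.1776]
orientation: [121.7, 5.5, 88.8]
force: [-0.4, 0.0, -0.5]
gripper_width: 0.0855
grasp_force: 0.0
```

Run:
```python
from h import *
tool()
o=np.array([.7253,.1495]); th=np.radians(4); Rm=np.array([[np.cos(th),np.sin(th)],[-np.sin(th),np.cos(th)]])
p,w,P,_=get("wrist"); save('w2.png',p); print(P[:3,3],P[:3,2])
h=w.copy(); h[...,:2]=(w[...,:2]-o)@Rm.T
m=np.all((h>(-.06,-.06,.106))&(h<(.06,.072,.162)),-1); a=h[m]; c=p[m].astype(int)
for nm,s in(('blue',c[:,2]>c[:,0]+30),('dark',c.max(1)<70)):
    print(nm,s.sum(),a[s].mean(0) if s.any() else 0,a[s].max(0) if s.any() else 0,a[s].min(0) if s.any() else 0)
print(len(a))
```

```text
t 33.0 J [ 48.  -48.4 -53.5  40.2 -42.7 117.9] tcp [0.4478 0.2088 0.1776] X [ 0.021  0.995 -0.097] Z [ 0.85  -0.069 -0.523] w 0.08550901672226482 0.0 [-0.4  0.  -0.5]
[0.32871508 0.28637668 0.24482508] [ 0.81072589 -0.34174746 -0.47532326]
blue 49 [-0.01489043  0.03037231  0.11797242] [-0.01097968  0.04008675  0.13863073] [-0.01798611  0.02188748  0.10604507]
dark 261 [-0.00146818  0.034768    0.12893387] [0.01726006 0.04447559 0.14452525] [-0.01787675  0.01701621  0.10610428]
780
```

```bash
python3 -c "
from workcell import ctrl
print(ctrl.close_job())"
```

```text
the job is handed in; nothing more can be done
None
```

I handed the job in at about 33 s: the cup is back home under the hood with both pens standing in it, caps up, and the arm stayed clear of the bystanders; the hand-in gave no verdict.

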